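Refit the bait pump's pointer knob and hold it pressed

ROBOT

A 6-joint arm with a two-finger parallel gripper is mounted at the origin on the work surface. World frame = base frame: x ahead of the robot, y to its left, z up, the work surface at z = 0. Lengths are in m, angles in rad, forces in N, time in s.
With the tool pointing down it reaches from about 0.25 to 0.775 m from the base axis. Payload 4 kg.
Tool frame: the origin (TCP) lies midway between the tips of the shut fingers; the grasp point (between the pads) lies behind it (arm.hold_point_z is the z of the grasp point in the tool frame, in m); z points along the fingers, y is the line along which they close (so a half turn about z gives the same grasp; the last joint's range is limited). The gripper opens to 85 mm and grips with 20 to 120 N. Pads are 22 mm wide; open, the fingers measure 114 mm over their backs; the gripper's body (76 mm by 85 mm) begins 54 mm behind the grasp point. The pads swing forward as they close: fully open they stand 13 mm farther back than shut.
Start: joints at [1.213, 0.087, 1.371, -0, 1.684, -0.103], TCP at [0.139, 0.532, 0.231] pointing down, gripper open.
Joint ranges: [-3.1, 3.1], [-0.76, 2.03], [0.27, 2.55], [-1.08, 4.22], [0.17, 2.65], [-2.57, 2.57]. Speed limits (rad/s): [2.79, 2.79, 3.14, 3.14, 3.14, 3.14].

INTERFACE

Orientations are given as a rotation vector (axis times angle).
In Python, from cell import arm gives the robot as it stands.
- The arm moves only by the tool step_arm, never from a script. Its argument "increments" is a list of rows, each a list of 3 entries, a list of its own where there are three numbers: the turn, a rotation vector about the tool's x, y, z in units of 6 degrees (1.0 is 6 degrees), then the shift along the tool's x, y, z in units of 40 mm (1.0 is 40 mm), then the gripper command: -1 is shut, 1 is fully open, values between are in proportion. A call has 1 to 12 rows; each row shifts and turns the commanded pose from where the row before left it, along the tool's axes as they then stand; what a row does not reach is not made up. A row lasts 1/12 s, in which the tool goes at most 41.7 mm and 7.16 degrees, less where a joint would pass 70% of its speed; a pose out of reach is approached as far as the arm can. A call is refused whole if a number of a shift passes 1 or a number of a turn 1, either way. A call with a gripper value outside its range is refused whole. The fingers move at their own pace and stop on an object; "force" is the grip in N (left out, the last holds). Time passes only in rows, so rows that do not move let the fingers close. It gives the time, the measured TCP pose, the force, the opening and the grip force at its end, in the units of the state.
- arm.observe(): the state, without advancing time (a new reading comes with each control period).
- arm.grab_frame(name): name is "scene" or "side" or "wrist"; returns the picture (480x640x3 uint8, blue, green, red); there is no depth.
- arm.camera_params(name): a dict with "camera_matrix" (3x3 intrinsics, pixels), "D" ([k1, k2, p1, p2, k3] as OpenCV has them; the pictures are not rectified), "cam_to_world" (4x4, takes a point from camera to world coordinates); the wrist camera has in their place "T_tool_cam" (4x4, takes a point from camera to tool coordinates, whose origin is the TCP and whose axes are the flange's). Camera axes: x right, y down, z forward; pixel columns grow to the right and rows downward; lengths in m; the calibration is good to about 2 mm. A picture is of the moment at which its call begins: read the wrist's pose just before it. camera_params takes no time and is no camera call.
- arm.close_job(): hands the job in; it is judged then, once.
The state is a dict: "time": time; "joint_positions": joint angles; "dq": joint speeds; "joint_torque": joint torques, N m; "eef_pos": TCP position; "eef_rot": TCP orientation; "ft_force": force on the tool from outside, world axes, zero at the start; "ft_torque": the same for the moment, N m; "width": finger opening in m; "gripper_force": force on a finger pad.
Only numpy, scipy, OpenCV 4.12 (cv2) and the standard library are available. Lean on these libraries where they do the work, as an engineer would, in place of code of your own. Each camera call takes 0.05 s, during which the arm holds its last target. There are 200 camera calls.

TASK

The pointer knob has come off the grey bait-tank air pump: pick it up, turn it so that the flat in its bore matches the flat on the pump's D-shaft, and push it fully onto the shaft. Then press it, shaft and all, right down against the spring and keep it pressed: finish with the gripper still on the knob, holding it down. Leave the jar, the headlamp and the float where they are.

Things in the scene. Friction and masses are not known exactly. Their poses are not given: they have to be found in the camera images.
- knob: Loose black plastic pointer knob, 70 g, on the shelf, right way up (bore hidden underneath). Origin: centre of the underside on the bore's axis; z up, x towards the pointer nose. Round skirt 56 mm across, 20 mm high, with an upright finger bar on top. It slides on freely and does not stay down by itself
- knob_bar (a point): Middle of the knob's finger bar, the part to grip: 3 mm along x from the knob's axis, 33 mm above its underside. The bar is 14 mm wide (along y), stands 20 to 46 mm above the underside and runs along x from -22 mm to the nose at +40 mm (parallel-sided to +28 mm, nose tip 4 mm wide, overhanging the skirt)
- knob_bore (a point): Mouth of the blind D-shaped bore, at the centre of the knob's underside. Bore 16 mm deep, 19.8 mm across its round part, its flat 3.9 mm from the axis on the nose (+x) side: about 0.9 mm clearance all round on the shaft
- knob_nose (a point): Tip of the knob's pointer nose, 40 mm from the knob's axis along its +x, 33 mm above its underside; it is on the side of the bore's flat
- pump: Grey plastic pump unit, 150 x 150 x 70 mm high, fixed on the shelf, to the left or to the right, with two brass hose spigots at its back; the tackle box stands on the other side. Origin: centre of the underside
- bezel: Black round bezel, 72 mm across and 8 mm thick, fixed on the pump's top (not quite in its middle), the D-shaft rising from its centre. A small nib 5 mm wide sticks out of its rim to 45 mm from the centre, on the side of the shaft's flat (+x of the bezel). Origin: centre of its underside, 70 mm above the shelf
- shaft_tip (a point): Centre of the top end of the steel D-shaft, z up, 23 mm above the bezel's top (101 mm above the shelf) unpressed; sinks with the shaft. Shaft 18 mm in diameter, one flat 3 mm from its axis on the +x (nib) side, last 2 mm chamfered; it does not turn. With the knob fully on, the bore's roof rests on this end: the knob's underside is 16 mm below it and the nose points as the nib does
- shaft (a joint): How far the D-shaft is pressed down into the pump, in m: 0 released, 0.005 at its stop. Spring: 2 N to start moving, 7 N at the stop; springs back when released. At the stop the knob's underside is still 2 mm above the bezel
- jar: Glass jar of lead weights with a steel lid, 70 mm across, 72 mm high, standing loose beyond the knob. Origin: centre of the underside. Not to be moved
- headlamp: Grey plastic headlamp with a toggle switch on top, about 60 x 70 x 50 mm high, loose beyond the knob. Origin: centre of the underside. Not to be moved
- float: Wooden fishing float lying on its side along its own y, pointing away from the robot, 28 mm thick, 130 mm long with its stem, loose, beyond the knob between the jar and the headlamp. Origin: under its middle. Not to be moved
- tacklebox: Blue plastic tackle box, 156 x 226 mm, 121 mm high with its handle, fixed on the shelf, on the side opposite to the pump. Origin: centre of the underside

How it is judged:
On the way, in this order (a step that is already met when the one before it is completed fails the run):
1. the knob is held in the gripper, lifted at least 30 mm off the shelf (height (world z) of knob above 0.03 m and contact force between the fingers and knob above 1 N), for 0.1 s.
2. the knob is on the D-shaft, flats matched (z of knob in the frame of shaft_tip below -0.013 m and horizontal distance between knob and shaft_tip below 0.003 m and x of knob_nose in the frame of shaft_tip above 0.03 m), for 0.05 s.
At the end, for the whole second after the job is handed in: The knob is fully on the shaft (underside at least 13 mm below the shaft's tip, axes within 3 mm, nose within 0.17 rad of the flat's side), the shaft is pressed down more than 3.5 of its 5 mm, and the fingers still bear on the knob with more than 2 N, through the last second (all of step 2 and angle between the x axis of knob and the x axis of shaft_tip, either way round below 0.17 rad and value of joint shaft above 0.0035 m and contact force between the fingers and knob above 2 N); the arm keeps its last pose, push and grip.
It fails at once if the jar is pushed or tipped by more than 30 mm or 0.4 rad (distance of jar from where it was at the start of the episode above 0.03 m or angle between jar's own z axis and vertical above 0.4 rad).
It fails at once if the headlamp is moved by more than 30 mm (distance of headlamp from where it was at the start of the episode above 0.03 m).
It fails at once if the float is moved by more than 30 mm (distance of float from where it was at the start of the episode above 0.03 m).
It also fails if it takes over 38 s, if anything falls off the work surface, if the arm or the gripper's body presses on something with over 40 N, if the wrist force passes 120 N, or if a joint passes its speed limit or range.

## Working session

There is one attempt and no reset: what is moved stays moved. The work goes in short steps, Python scripts to look and compute and a tool call to move; the robot and the scene stay as the last step left them, time stands still between calls to the robot, and variables do not carry over. Pictures are saved under pics/ and viewed, at most 10 in all, crops included, and the job is handed in when it is done.

Besides the shell and the picture viewer there is one more tool, called after "Emit:" by a JSON object that holds its "op" and its "data", one argument or row to a line. step_arm: Moves the arm, as the interface text tells. Its arguments: {"type":"object","properties":{"increments":{"type":"array","items":{"type":"array"}},"force":{"type":"number"}},"required":["increments"]}

```bash
mkdir -p pics; ls; python3 - <<'E'
from cell import arm
import cv2,numpy as np
s=arm.observe();print(s['time'],s['eef_pos'],s['eef_rot'],s['width'],arm.hold_point_z)
for n in ("scene","side","wrist"):
    f=arm.grab_frame(n);cv2.imwrite(f'pics/{n}0.png',f)
    p=arm.camera_params(n);print(n,{k:np.round(v,4).tolist() for k,v in p.items()})
E
```

```text
pics
0.0 [0.1384519  0.53177487 0.23011748] [-0.39908342 -3.11562003  0.00344753] 0.08529549763617719 -0.0187
scene {'camera_matrix': [[509.5384, 0.0, 320.677], [0.0, 509.5384, 244.0315], [0.0, 0.0, 1.0]], 'D': [0.0041, 0.0, 0.0, 0.0, 0.0], 'cam_to_world': [[-0.4803, 0.5072, -0.7156, 1.2435], [0.8769, 0.2967, -0.3782, 0.3145], [0.0205, -0.8091, -0.5872, 0.6331], [0.0, 0.0, 0.0, 1.0]]}
side {'camera_matrix': [[564.2532, 0.0, 321.6305], [0.0, 564.2532, 237.677], [0.0, 0.0, 1.0]], 'D': [-0.0833, 0.0, 0.0, 0.0, 0.0], 'cam_to_world': [[0.9965, -0.0382, 0.0743, 0.5304], [-0.0833, -0.5227, 0.8484, -1.0253], [0.0064, -0.8517, -0.524, 0.7198], [0.0, 0.0, 0.0, 1.0]]}
wrist {'camera_matrix': [[332.2269, 0.0, 316.1825], [0.0, 332.2269, 239.6248], [0.0, 0.0, 1.0]], 'D': [-0.0165, 0.0, 0.0, 0.0, 0.0], 'T_tool_cam': [[-0.0003, -0.9493, -0.3143, 0.0797], [1.0, -0.0001, -0.0007, -0.0008], [0.0007, -0.3143, 0.9493, -0.1425], [0.0, 0.0, 0.0, 1.0]]}
```

View pics/scene0.png

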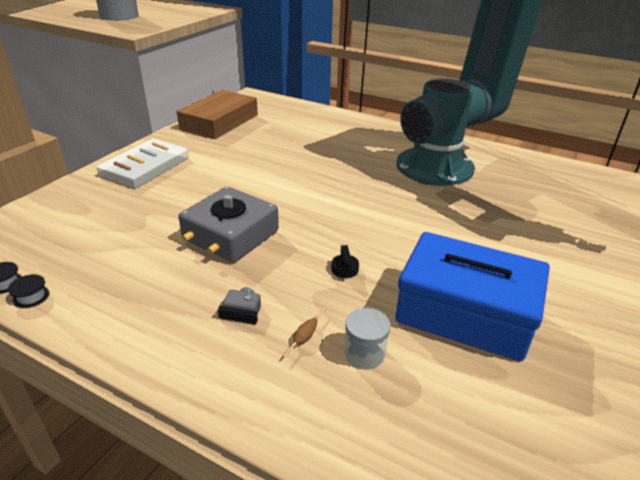

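View pics/side0.png

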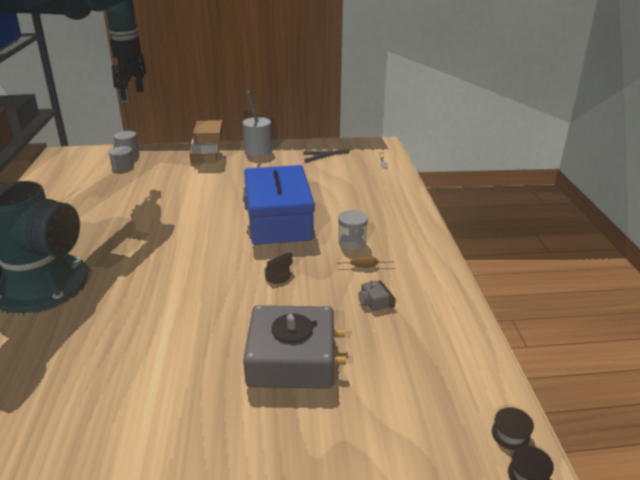

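The scene view shows the knob at (345,265) with its nose up-image at (345,248), the bezel at (228,208), and the nib near (220,219). In the side view the knob is at (279,270), its nose at (290,257), the bezel at (292,328), and the nib at (315,322). Next I'll cast rays for rough positions.

```bash
cat > h.py <<'E'
from cell import arm
import cv2,numpy as np
from scipy.spatial.transform import Rotation as R
def rays(name,px,pose=None):
    p=arm.camera_params(name)
    if name=="wrist":
        s=pose or arm.observe();T=np.eye(4);T[:3,:3]=R.from_rotvec(s['eef_rot']).as_matrix();T[:3,3]=s['eef_pos'];T=T@np.array(p['T_tool_cam'])
    else: T=np.array(p['cam_to_world'])
    u=cv2.undistortPoints(np.array(px,float).reshape(-1,1,2),np.array(p['camera_matrix']),np.array(p['D'])).reshape(-1,2)
    d=np.c_[u,np.ones(len(u))]@T[:3,:3].T
    return T[:3,3],d
def plane(name,px,z,pose=None):
    o,d=rays(name,px,pose);return o+d*((z-o[2])/d[:,2])[:,None]
def tri(a,pa,b,pb):
    o1,d1=rays(a,[pa]);o2,d2=rays(b,[pb]);d1=d1[0];d2=d2[0]
    t=np.linalg.lstsq(np.c_[d1,-d2],o2-o1,rcond=None)[0]
    q1=o1+t[0]*d1;q2=o2+t[1]*d2;return (q1+q2)/2,np.linalg.norm(q1-q2)
E
python3 - <<'E'
from h import *
np.set_printoptions(precision=4,suppress=True)
print('knob skirt',plane('scene',[(345,268)],.01),plane('side',[(277,273)],.01))
print('nose',tri('scene',(345,247),'side',(291,256)))
print('bezel',plane('scene',[(229,209)],.078),plane('side',[(292,328)],.078))
print('nib',plane('scene',[(220,219)],.074),plane('side',[(315,322)],.074))
print('shafttip',tri('scene',(228,197),'side',(291,315)))
print('jar',plane('scene',[(368,325)],.072),plane('side',[(353,219)],.072))
print('lamp',plane('scene',[(240,300)],.03),plane('side',[(377,295)],.03))
print('float',plane('scene',[(306,331)],.014),plane('side',[(364,262)],.014))
E
```

```text
knob skirt [[ 0.5302 -0.0073  0.01  ]] [[ 0.5219 -0.0153  0.01  ]]
nose (array([ 0.5458, -0.011 ,  0.0598]), np.float64(0.022224310347298187))
bezel [[ 0.5548 -0.2625  0.078 ]] [[ 0.5457 -0.2787  0.078 ]]
nib [[ 0.589  -0.2593  0.074 ]] [[ 0.5868 -0.261   0.074 ]]
shafttip (array([ 0.5451, -0.2698,  0.0993]), np.float64(0.0006652781583188373))
jar [[0.7093 0.1183 0.072 ]] [[0.7017 0.1005 0.072 ]]
lamp [[ 0.7251 -0.1156  0.03  ]] [[ 0.7208 -0.1354  0.03  ]]
float [[0.7188 0.0135 0.014 ]] [[0.7163 0.0072 0.014 ]]
```

Emit:
{"op": "step_arm", "data": {
  "increments": [
    [[0,0,0],[-0.75,-0.63,0],1],
    [[0,0,0],[-0.75,-0.63,0],1],
    [[0,0,0],[-0.75,-0.63,0],1],
    [[0,0,0],[-0.75,-0.63,0],1],
    [[0,0,0],[-0.75,-0.63,0],1],
    [[0,0,0],[-0.75,-0.63,0],1],
    [[0,0,0],[-0.75,-0.63,0],1],
    [[0,0,0],[-0.75,-0.63,0],1],
    [[0,0,0],[-0.75,-0.63,0],1]
  ]
}}

```text
time: 0.9
eef_pos: [0.3432, 0.243, 0.2312]
eef_rot: [0.399, 3.116, 0.0]
ft_force: [1.0, 0.2, 0.6]
width: 0.0853
gripper_force: 0.0
```

Emit:
{"op": "step_arm", "data": {
  "increments": [
    [[0,0,0],[-0.75,-0.63,0],1],
    [[0,0,0],[-0.75,-0.63,0],1],
    [[0,0,0],[-0.75,-0.63,0],1],
    [[0,0,0],[-0.75,-0.63,0],1],
    [[0,0,0],[-0.75,-0.63,0],1],
    [[0,0,0],[-0.75,-0.63,0],1],
    [[0,0,0],[-0.75,-0.63,0],1],
    [[0,0,0],[-0.75,-0.63,0.3],1],
    [[0,0,0],[0,0,0],1],
    [[0,0,0],[0,0,0],1]
  ]
}}

```text
time: 1.73
eef_pos: [0.524, -0.0124, 0.2172]
eef_rot: [-0.404, -3.111, -0.001]
ft_force: [0.0, 0.2, 1.1]
width: 0.0851
gripper_force: 0.0
```

```bash
python3 - <<'E'
from h import *
s=arm.observe();print(s['time'],s['eef_pos'],s['eef_rot'],np.abs(s['dq']).max())
f=arm.grab_frame('wrist');cv2.imwrite('pics/w1.png',f)
E
```

```text
1.7333 [ 0.52402313 -0.01241873  0.21718184] [-4.04175091e-01 -3.11106932e+00 -5.40325955e-04] 0.04778072944565782
```

View pics/w1.png

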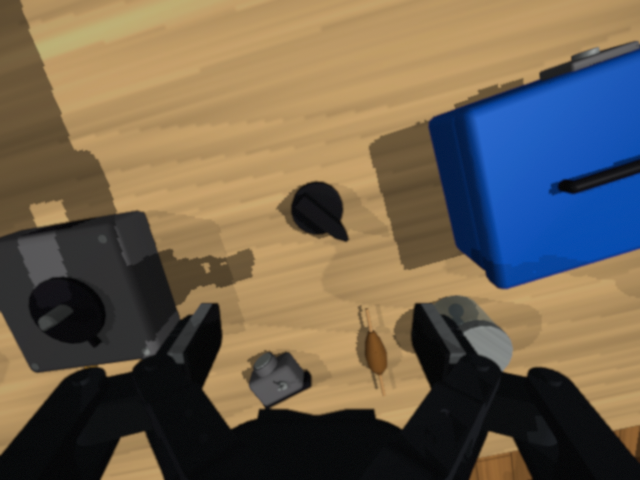

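The wrist view shows the knob axis near (317,208) with its nose at (346,239), the bezel at (66,310) and the nib tip at about (96,346). The jar, headlamp and float lie beyond the knob. I'll enlarge the knob and bezel with gamma.

```bash
python3 - <<'E'
from h import *
f=cv2.imread('pics/w1.png')
g=(255*(f/255.)**.45).astype('uint8')
a=cv2.resize(g[170:250,280:360],(400,400),interpolation=cv2.INTER_CUBIC)
b=cv2.resize(g[265:365,16:116],(400,400),interpolation=cv2.INTER_CUBIC)
cv2.imwrite('pics/w1z.png',np.hstack([a,b]))
E
```

```text
(no output)
```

View pics/w1z.png

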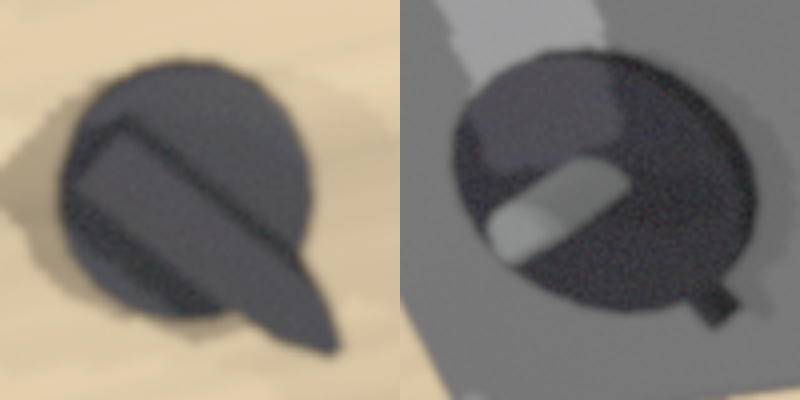

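In the enlarged crops the bar's rear end is at about (300,201) in full-image pixels and the nose tip at (347.4,240). The nib's outer end is at about (95.5,343).

```bash
python3 - <<'E'
from h import *
np.set_printoptions(precision=4,suppress=True)
s=dict(eef_pos=np.array([ 0.52402313,-0.01241873,0.21718184]),eef_rot=np.array([-4.04175091e-01,-3.11106932e+00,-5.40325955e-04]))
P=plane('wrist',[(280+100/5,170+155/5),(280+337/5,170+350/5),(280+122/5,170+122/5),(280+78/5,170+187/5)],.046,s)
r,n=P[0],P[1];d=n-r;L=np.hypot(*d[:2]);d/=L
print(P,'len .062?',L,'width',np.linalg.norm(P[2]-P[3]),'yaw',np.degrees(np.arctan2(d[1],d[0])))
print('axis',r+d*.022,'bar mid',r+d*.025)
sc=plane('wrist',[(280+187/5,170+187/5)],.015,s);print('skirt centre',sc)
f=cv2.imread('pics/w1.png').astype(int).max(2)
# bezel
Q=plane('wrist',[(16+(722-400)/4,265+314/4)],.074,s);print('nib tip',Q)
E0=[(455,150),(500,70),(590,50),(680,80),(745,170),(630,311),(520,270)]
B=plane('wrist',[(16+(x-400)/4,265+y/4) for x,y in E0],.078,s)[:,:2]
A=np.c_[2*B,np.ones(len(B))];c=np.linalg.lstsq(A,(B**2).sum(1),rcond=None)[0]
print('bezel c',c[:2],'r',np.sqrt(c[2]+c[:2]@c[:2]),'nib yaw',np.degrees(np.arctan2(*(Q[0,:2]-c[:2])[::-1])),np.linalg.norm(Q[0,:2]-c[:2]))
Rm=R.from_rotvec(s['eef_rot']).as_matrix();print('toolx',Rm[:,0],'tooly',Rm[:,1])
E
```

```text
[[ 0.5047 -0.0245  0.046 ]
 [ 0.5546  0.0105  0.046 ]
 [ 0.4996 -0.0187  0.046 ]
 [ 0.5096 -0.0303  0.046 ]] len .062? 0.06093873880569567 width 0.015291493181060966 yaw 35.003097272061346
axis [ 0.5227 -0.0119  0.046 ] bar mid [ 0.5252 -0.0102  0.046 ]
skirt centre [[ 0.5217 -0.0116  0.015 ]]
nib tip [[ 0.5879 -0.2621  0.074 ]]
bezel c [ 0.5452 -0.2692] r 0.03624404120513811 nib yaw 9.431017585186673 0.043317192873586874
toolx [-0.9668  0.2555  0.0044] tooly [ 0.2555  0.9668 -0.0002]
```

Emit:
{"op": "step_arm", "data": {
  "increments": [
    [[0,0,-0.92],[0,0,0.24],1],
    [[0,0,-0.92],[0,0,0.24],1],
    [[0,0,-0.92],[0,0,0.24],1],
    [[0,0,-0.92],[0,0,0.24],1],
    [[0,0,-0.92],[0,0,0.24],1],
    [[0,0,-0.92],[0,0,0.24],1],
    [[0,0,-0.92],[0,0,0.24],1],
    [[0,0,-0.92],[0,0,0.24],1],
    [[0,0,-0.92],[0,0,0.24],1],
    [[0,0,0],[0,0,0],1],
    [[0,0,0],[0,0,0],1]
  ]
}}

```text
time: 2.7
eef_pos: [0.5235, -0.0095, 0.1331]
eef_rot: [0.946, -2.995, -0.001]
ft_force: [0.3, 1.0, 0.1]
width: 0.0854
gripper_force: 0.0
```

```bash
python3 - <<'E'
from h import *
s=arm.observe();print(s['time'],s['eef_pos'],s['eef_rot'],s['joint_positions'])
f=arm.grab_frame('wrist');cv2.imwrite('pics/w2.png',f)
import pickle;pickle.dump(s,open('s2.pkl','wb'))
g=(255*(f/255.)**.45).astype('uint8')
cv2.imwrite('pics/w2z.png',cv2.resize(g[130:330,220:420],(600,600),interpolation=cv2.INTER_CUBIC))
E
```

```text
2.7 [ 0.52346046 -0.0094802   0.13312736] [ 9.46094138e-01 -2.99547867e+00 -8.20464552e-04] [-1.26657839e-01  6.93529804e-02  1.58608586e+00  3.67650133e-04
  1.48660649e+00 -2.30933610e+00]
```

View pics/w2z.png

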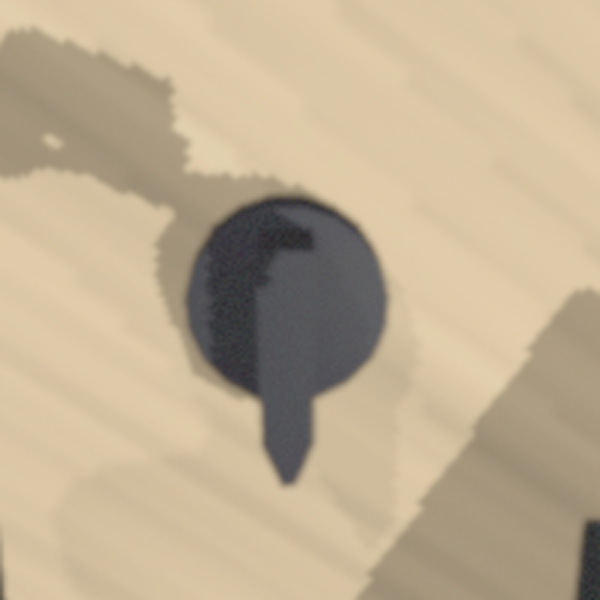

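The bar is now nearly vertical in the image: right rear corner at crop (313,247), shoulders at (263,441) and (312,441), nose at (289,486).

```bash
python3 - <<'E'
from h import *
import pickle
np.set_printoptions(precision=4,suppress=True)
s=pickle.load(open('s2.pkl','rb'))
c=[(313,247),(313,398),(312,440),(263,440),(289,486)]
P=plane('wrist',[(220+x/3,130+y/3) for x,y in c],.046,s)
Rm=R.from_rotvec(s['eef_rot']).as_matrix()
t=(P-s['eef_pos'])@Rm;print('tool frame mm\n',t*1000)
sk=plane('wrist',[(220+187/3,130+300/3),(220+387/3,130+300/3),(220+287/3,130+400/3)],.02,s);print((sk-s['eef_pos'])@Rm*1000)
print('shadow-free nose world',P[4])
E
```

```text
tool frame mm
 [[ 25.2001   4.341   87.1321]
 [-13.2608   4.6251  87.1289]
 [-24.6731   4.4582  87.1278]
 [-24.6675  -7.8911  87.1207]
 [-37.5606  -1.3406  87.1233]]
[[  4.3805 -28.6278 113.1113]
 [  4.3587  24.9008 113.1421]
 [-24.4979  -1.8872 113.1241]]
shadow-free nose world [0.5549 0.011  0.046 ]
```

The bar is aligned with tool x to about 0.3°. It needs a y shift of −1.6 mm and a 109 mm descent.

Emit:
{"op": "step_arm", "data": {
  "increments": [
    [[0,0,0],[0,-0.04,0.3],1],
    [[0,0,0],[0,0,0.5],1],
    [[0,0,0],[0,0,0.5],1],
    [[0,0,0],[0,0,0.5],1],
    [[0,0,0],[0,0,0.4],1],
    [[0,0,0],[0,0,0.3],1],
    [[0,0,0],[0,0,0.23],1],
    [[0,0,0],[0,0,0],1],
    [[0,0,0],[0,0,0],1]
  ]
}}

```text
time: 3.5
eef_pos: [0.5253, -0.0121, 0.0237]
eef_rot: [-0.946, 2.996, 0.0]
ft_force: [0.5, 0.2, 0.4]
width: 0.0855
gripper_force: 0.0
```

Emit:
{"op": "step_arm", "data": {
  "increments": [
    [[0,0,0],[0,0,0],-1],
    [[0,0,0],[0,0,0],-1],
    [[0,0,0],[0,0,0],-1],
    [[0,0,0],[0,0,0],-1],
    [[0,0,0],[0,0,0],-1],
    [[0,0,0],[0,0,0],-1],
    [[0,0,0],[0,0,0],-1],
    [[0,0,0],[0,0,0],-1],
    [[0,0,0],[0,0,0],-1],
    [[0,0,0],[0,0,0],-1],
    [[0,0,0],[0,0,0],-1],
    [[0,0,0],[0,0,0],-1]
  ],
  "force": 60
}}

```text
time: 4.5
eef_pos: [0.5256, -0.0122, 0.0242]
eef_rot: [-0.946, 2.995, -0.001]
ft_force: [-0.1, 0.2, 4.6]
width: 0.0128
gripper_force: 61.3
```

Emit:
{"op": "step_arm", "data": {
  "increments": [
    [[0,0,0],[0,0,-0.3],-1],
    [[0,0,0],[0,0,-0.5],-1],
    [[0,0,0.5],[0,0,-0.5],-1],
    [[0,0,0.5],[0,0,-0.5],-1],
    [[0,0,0.5],[0,0,-0.5],-1],
    [[0,0,0.5],[0,0,-0.5],-1],
    [[0,0,0.5],[0,0,-0.5],-1],
    [[0,0,0.5],[0,0,-0.5],-1],
    [[0,0,0.5],[0,0,-0.5],-1],
    [[0,0,0.5],[0,0,-0.2],-1],
    [[0,0,0.27],[0,0,0],-1],
    [[0,0,0],[0,0,0],-1]
  ]
}}

```text
time: 5.5
eef_pos: [0.525, -0.0121, 0.2046]
eef_rot: [-0.258, 3.13, -0.0]
ft_force: [-0.6, 0.4, -0.4]
width: 0.0127
gripper_force: 60.8
```

```bash
python3 - <<'E'
from h import *
np.set_printoptions(precision=4,suppress=True)
s=arm.observe();print(s['time'],s['eef_pos'],s['joint_positions'],s['width'],s['gripper_force'])
Rm=R.from_rotvec(s['eef_rot']).as_matrix();print(Rm[:,0],Rm[:,1],Rm[:,2],np.degrees(np.arctan2(Rm[1,0],Rm[0,0])))
E
```

```text
5.5 [ 0.525  -0.0121  0.2046] [-0.1311  0.0381  1.4753  0.0001  1.6275 -1.8666] 0.012656990803808754 60.752928256988525
[-0.9865 -0.164  -0.0007] [-0.164   0.9865 -0.0001] [ 0.0007 -0.     -1.    ] -170.56232883222012
```

Emit:
{"op": "step_arm", "data": {
  "increments": [
    [[0,0,0],[0.05,-0.6,0],-1],
    [[0,0,0],[0.05,-0.8,0],-1],
    [[0,0,0],[0.05,-0.9,0],-1],
    [[0,0,0],[0.05,-0.8,0],-1],
    [[0,0,0],[0.05,-0.6,0],-1],
    [[0,0,0],[0,-0.3,0],-1],
    [[0,0,0],[0,0,0],-1],
    [[0,0,0],[0,0,0],-1],
    [[0,0,0],[0,0,0],-1]
  ]
}}

```text
time: 6.25
eef_pos: [0.5414, -0.1701, 0.2034]
eef_rot: [0.261, -3.13, -0.002]
ft_force: [-0.1, -0.1, -1.1]
width: 0.0127
gripper_force: 60.7
```

```bash
python3 - <<'E'
from h import *
import pickle
s=arm.observe();print(s['time'],s['eef_pos'],s['joint_positions'],np.abs(s['dq']).max())
f=arm.grab_frame('wrist');cv2.imwrite('pics/w3.png',f)
pickle.dump(s,open('s3.pkl','wb'))
g=(255*(f/255.)**.45).astype('uint8')
cv2.imwrite('pics/w3z.png',cv2.resize(g[130:430,60:460],(800,600),interpolation=cv2.INTER_CUBIC))
E
```

```text
6.25 [ 0.54137289 -0.17012446  0.20338149] [-4.04976109e-01  1.33896701e-01  1.37462502e+00  1.03591850e-03
  1.63438740e+00 -2.14230812e+00] 0.013533746600725979
```

View pics/w3z.png

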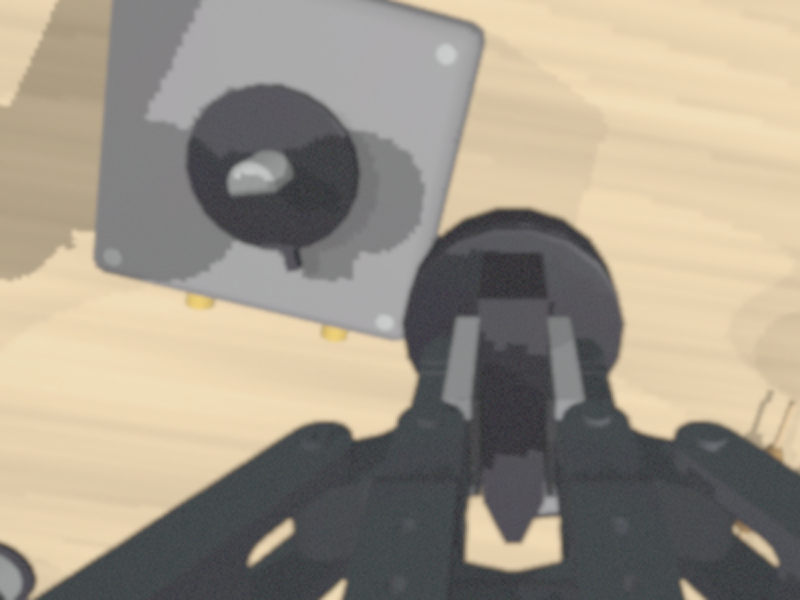

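The pump's bezel ellipse spans crop x 187–358 and y 84–249, the nib tip is near (293,268) and the shaft tip near (252,180). The held knob's bar tail corners are at (478,297) and (548,297), with the nose tip at (514,541).

```bash
python3 - <<'E'
from h import *
import pickle
from scipy.optimize import least_squares
np.set_printoptions(precision=4,suppress=True)
s=pickle.load(open('s3.pkl','rb'))
Rm=R.from_rotvec(s['eef_rot']).as_matrix()
T=lambda c:[(60+x/2,130+y/2) for x,y in c]
tl=lambda P:(P-s['eef_pos'])@Rm*1000
z=s['eef_pos'][2]
print('knob tool mm\n',tl(plane('wrist',T([(478,297),(548,297),(514,541)]),z+.022,s)))
f=cv2.imread('pics/w3.png');m=(f.max(2)<42).astype('uint8')
m[:, :140]=0;m[265:]=0;m[:, 245:]=0;m[:165]=0
m=cv2.morphologyEx(m,cv2.MORPH_OPEN,np.ones((5,5)))
k=max(cv2.findContours(m,0,2)[0],key=cv2.contourArea);h=cv2.convexHull(k).reshape(-1,2)
print('mask bbox crop',(h.min(0)-[60,130])*2,(h.max(0)-[60,130])*2)
hand=T([(187,165),(190,190),(200,205),(230,235),(250,244),(270,248),(310,238),(340,215),(188,145),(200,125)])
B=plane('wrist',hand,.078,s)[:,:2]
r=least_squares(lambda p:np.hypot(*(B-p).T)-.036,B.mean(0));print('bezel',r.x,r.fun*1000)
r2=least_squares(lambda p:np.hypot(*(B-p[:2]).T)-p[2],[*B.mean(0),.036]);print('free r',r2.x)
c=r.x
N=plane('wrist',T([(293,269)]),.076,s)[0,:2];d=N-c;print('nib',N,np.hypot(*d),np.degrees(np.arctan2(d[1],d[0])))
print('shaft tip px expected crop');
st=plane('wrist',T([(252,180)]),.101,s)[0];print('shaft tip est',st)
print('shaft flat edge',plane('wrist',T([(231,195),(273,192)]),.099,s))
print('pump corners yaw', [np.degrees(np.arctan2(*(b-a)[1::-1])) for a,b in [plane('wrist',T([(97,265),(400,338)]),.07,s)]])
E
```

```text
knob tool mm
 [[ 24.0223  -8.114  -21.9997]
 [ 24.011    5.8039 -21.9777]
 [-37.1368  -0.927  -22.0218]]
mask bbox crop [186  86] [360 268]
bezel [ 0.544 -0.272] [-0.6648  0.9949  0.3042  0.705   0.4237  0.0618 -2.3182 -2.2592 -1.0665
 -3.3128]
free r [ 0.547  -0.2738  0.0332]
nib [ 0.5891 -0.261 ] 0.046458377356677204 13.617134669580086
shaft tip px expected crop
shaft tip est [ 0.5432 -0.2718  0.101 ]
shaft flat edge [[ 0.5513 -0.2803  0.099 ]
 [ 0.5473 -0.2642  0.099 ]]
pump corners yaw [np.float64(84.36021742018256)]
```

Emit:
{"op": "step_arm", "data": {
  "increments": [
    [[0,0,0],[-0.3,-0.5,0],-1],
    [[0,0,0],[-0.4,-0.7,0],-1],
    [[0,0,0],[-0.4,-0.7,0],-1],
    [[0,0,0],[-0.3,-0.6,0],-1],
    [[0,0,0],[-0.15,-0.3,0],-1],
    [[0,0,0],[0,0,0],-1],
    [[0,0,0],[0,0,0],-1],
    [[0,0,0],[0,0,0],-1]
  ]
}}

```text
time: 6.97
eef_pos: [0.621, -0.2701, 0.2039]
eef_rot: [0.262, -3.13, -0.002]
ft_force: [0.2, 0.1, -1.1]
width: 0.0129
gripper_force: 60.8
```

```bash
python3 - <<'E'
from h import *
import pickle
s=arm.observe();print(s['time'],s['eef_pos'],s['eef_rot'],np.abs(s['dq']).max())
f=arm.grab_frame('wrist');cv2.imwrite('pics/w4.png',f)
pickle.dump(s,open('s4.pkl','wb'))
p=arm.camera_params('wrist');
Rm=R.from_rotvec(s['eef_rot']).as_matrix();T=np.eye(4);T[:3,:3]=Rm;T[:3,3]=s['eef_pos'];M=np.linalg.inv(T@np.array(p['T_tool_cam']))
c=M[:3,:3]@np.array([.5455,-.271,.078])+M[:3,3];u=np.array(p['camera_matrix'])@c;u=(u/u[2])[:2].round().astype(int);print(u)
x0=max(0,u[0]-80);y0=max(0,u[1]-60);print('crop',x0,y0)
g=(255*(f/255.)**.45).astype('uint8')
cv2.imwrite('pics/w4z.png',cv2.resize(g[y0:y0+120,x0:x0+160],(800,600),interpolation=cv2.INTER_CUBIC))
E
```

```text
6.9667 [ 0.62099395 -0.27009667  0.20385337] [ 2.61935952e-01 -3.13036326e+00 -1.51613768e-03] 0.015324731391623797
[333 137]
crop 253 77
```

View pics/w4z.png

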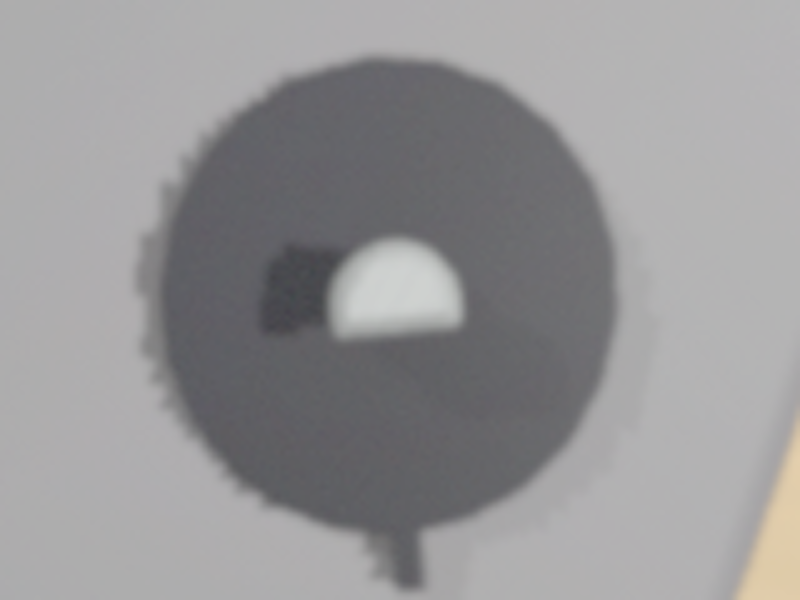

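The close-up from above shows the bezel centre at crop (389,293), the shaft's flat edge from (338,337) to (464,327), the shaft's arc with x 328–465 and top 236, and the nib tip at (408,588).

```bash
python3 - <<'E'
from h import *
import pickle
from scipy.optimize import least_squares
np.set_printoptions(precision=4,suppress=True)
s=pickle.load(open('s4.pkl','rb'))
Rm=R.from_rotvec(s['eef_rot']).as_matrix()
C=lambda c:[(253+x/5,77+y/5) for x,y in c]
ang=lambda d:np.degrees(np.arctan2(d[1],d[0]))
tl=lambda P:((P-s['eef_pos'])@Rm*1000)
def circ(P):
    r=least_squares(lambda p:np.hypot(*(P[:,:2]-p[:2]).T)-p[2],[*P[:,:2].mean(0),.02]);return r.x,r.fun*1000
b,res=circ(plane('wrist',C([(163,290),(615,290),(389,57),(400,530),(545,125),(300,518),(545,455),(215,130)]),.078,s));print('bezel',b,res)
a,res=circ(plane('wrist',C([(328,300),(340,265),(362,245),(398,236),(435,246),(457,272),(465,305)]),.100,s));print('shaft',a,res)
F=plane('wrist',C([(338,337),(464,327)]),.100,s);d=F[1]-F[0];print('flat',F,'normal yaw',ang([d[1],-d[0]]), 'dist',np.hypot(*(F.mean(0)[:2]-a[:2])))
N=plane('wrist',C([(408,588)]),.075,s)[0];print('nib yaw',ang(N[:2]-b[:2]),np.hypot(*(N[:2]-b[:2])))
print('tool -x yaw',ang(-Rm[:,0]))
for n,c in(('b',b),('a',a)):print(n,'in tool xy mm',tl(np.array([c[0],c[1],.1])))
# knob in hand, this image
z=s['eef_pos'][2]
f=cv2.imread('pics/w4.png');g=(255*(f/255.)**.45).astype('uint8')
E
```

```text
bezel [ 0.5459 -0.2732  0.0352] [-0.8339  0.4216 -0.1389  0.0328 -0.2229  0.5297 -0.5164  0.7281]
shaft [ 0.546  -0.2724  0.0098] [-0.0389  0.089   0.0006 -0.1314  0.0975  0.0033 -0.0201]
flat [[ 0.5513 -0.2799  0.1   ]
 [ 0.547  -0.2624  0.1   ]] normal yaw 13.953308906477329 dist 0.003405122526433616
nib yaw 15.260717959683912 0.04528781917201533
tool -x yaw 9.566272242216234
b in tool xy mm [ 74.5266   9.3463 103.8781]
a in tool xy mm [ 74.3347  10.0866 103.8788]
```

The shaft is at about (0.546,−0.2727) with flat yaw about 14°. I'll turn the last 4.4°, drop closer and re-measure knob and shaft in one image.

Emit:
{"op": "step_arm", "data": {
  "increments": [
    [[0,0,-0.25],[0,0,0.35],-1],
    [[0,0,-0.25],[0,0,0.4],-1],
    [[0,0,-0.23],[0,0,0.35],-1],
    [[0,0,0],[0,0,0.25],-1],
    [[0,0,0],[0,0,0],-1],
    [[0,0,0],[0,0,0],-1],
    [[0,0,0],[0,0,0],-1],
    [[0,0,0],[0,0,0],-1]
  ]
}}

```text
time: 7.68
eef_pos: [0.6217, -0.2721, 0.1515]
eef_rot: [-0.378, 3.116, -0.002]
ft_force: [-0.1, -0.7, -0.6]
width: 0.0128
gripper_force: 60.8
```

```bash
python3 - <<'E'
from h import *
import pickle
s=arm.observe();print(s['time'],s['eef_pos'],s['eef_rot'],np.abs(s['dq']).max(),s['joint_positions'])
f=arm.grab_frame('wrist');cv2.imwrite('pics/w5.png',f)
pickle.dump(s,open('s5.pkl','wb'))
g=(255*(f/255.)**.45).astype('uint8')
cv2.imwrite('pics/w5z.png',cv2.resize(g[40:430,220:480],(400,600),interpolation=cv2.INTER_AREA) if 0 else np.hstack([cv2.resize(g[40:190,260:460],(400,300),interpolation=cv2.INTER_CUBIC),cv2.resize(g[230:430,210:410],(400,400),interpolation=cv2.INTER_CUBIC)[:300]]))
E
```

```text
7.6833 [ 0.62174084 -0.27206402  0.15150626] [-3.78208136e-01  3.11636023e+00 -2.48600364e-03] 0.004225349914399804 [-4.96014263e-01  3.96984043e-01  1.15319916e+00  7.61146957e-05
  1.58856390e+00 -2.30835215e+00]
```

View pics/w5z.png

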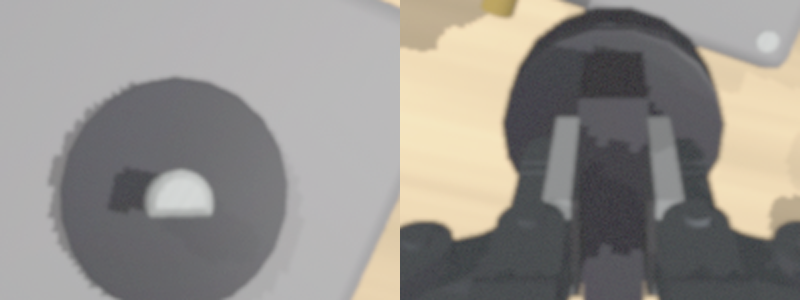

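The flat is now horizontal in the image (crop y 215, shaft x 145–214, top 168), and the knob is centred at column 316.75. Next comes the relative offset.

```bash
python3 - <<'E'
from h import *
import pickle
from scipy.optimize import least_squares
np.set_printoptions(precision=4,suppress=True)
s=pickle.load(open('s5.pkl','rb'))
Rm=R.from_rotvec(s['eef_rot']).as_matrix();z=s['eef_pos'][2]
tl=lambda P:((P-s['eef_pos'])@Rm*1000)
f=cv2.imread('pics/w5.png')
m=(f[40:190,260:460].min(2)>90).astype('uint8');m=cv2.connectedComponentsWithStats(m)
lab=m[1][int(195/2),int(180/2)];print('blob',m[2][lab]+np.array([260,40,0,0,0]))
C=lambda c:[(260+x/2,40+y/2) for x,y in c]
P=plane('wrist',C([(145,205),(148,190),(158,176),(180,168),(200,175),(211,190),(214,205)]),.100,s)
r=least_squares(lambda p:np.hypot(*(P[:,:2]-p).T)-.009,P[:,:2].mean(0));print('shaft',r.x,r.fun*1000,tl(np.array([*r.x,.1])))
Fl=plane('wrist',C([(147,215.5),(213,215)]),.1,s);print('flat tool',tl(Fl))
K=lambda c:[(210+(x-400)/2,230+y/2) for x,y in c]
print('tail corners',tl(plane('wrist',K([(579,97),(648,97)]),z+.022,s)))
sk=plane('wrist',K([(504,125),(723,125)]),z-.004,s);print('skirt',tl(sk))
E
```

```text
blob [335 125  31  23 585]
shaft [ 0.5454 -0.273 ] [ 0.6416  0.3353  0.1246 -0.115  -0.0452  0.271   0.8136] [74.5065 17.4092 51.3134]
flat tool [[70.6969  8.4213 51.3383]
 [70.8465 27.0217 51.3035]]
tail corners [[ 24.139   -7.9523 -22.0374]
 [ 24.1496   5.759  -22.0629]]
skirt [[  4.4474 -27.9418   4.0423]
 [  4.4952  25.797    3.9424]]
```

Emit:
{"op": "step_arm", "data": {
  "increments": [
    [[0,0,0],[0.3,0.08,0],-1],
    [[0,0,0],[0.4,0.1,0],-1],
    [[0,0,0],[0.45,0.12,0],-1],
    [[0,0,0],[0.4,0.1,0],-1],
    [[0,0,0],[0.24,0.07,0],-1],
    [[0,0,0],[0,0,0.2],-1],
    [[0,0,0],[0,0,0.2],-1],
    [[0,0,0],[0,0,0.1],-1],
    [[0,0,0],[0,0,0],-1],
    [[0,0,0],[0,0,0],-1]
  ]
}}

```text
time: 8.57
eef_pos: [0.5473, -0.2705, 0.1284]
eef_rot: [0.379, -3.117, -0.002]
ft_force: [-0.3, -0.5, -0.7]
width: 0.0124
gripper_force: 60.8
```

Emit:
{"op": "step_arm", "data": {
  "increments": [
    [[0,0,0],[0,0,0.05],-1],
    [[0,0,0],[0,0,0.05],-1],
    [[0,0,0],[0,0,0.05],-1],
    [[0,0,0],[0,0,0.05],-1],
    [[0,0,0],[0,0,0.05],-1],
    [[0,0,0],[0,0,0],-1]
  ]
}}

```text
time: 9.07
eef_pos: [0.5469, -0.2706, 0.119]
eef_rot: [0.378, -3.118, -0.001]
ft_force: [-0.6, -0.5, -0.4]
width: 0.0128
gripper_force: 60.8
```

Already about 6 mm onto the shaft with no contact force, so I'll continue down.

Emit:
{"op": "step_arm", "data": {
  "increments": [
    [[0,0,0],[0,0,0.05],-1],
    [[0,0,0],[0,0,0.05],-1],
    [[0,0,0],[0,0,0.05],-1],
    [[0,0,0],[0,0,0.05],-1],
    [[0,0,0],[0,0,0.05],-1],
    [[0,0,0],[0,0,0],-1],
    [[0,0,0],[0,0,0],-1]
  ]
}}

```text
time: 9.65
eef_pos: [0.5471, -0.2708, 0.1096]
eef_rot: [0.379, -3.119, -0.0]
ft_force: [0.3, -0.1, -0.4]
width: 0.0126
gripper_force: 60.9
```

Emit:
{"op": "step_arm", "data": {
  "increments": [
    [[0,0,0],[0,0,0.04],-1],
    [[0,0,0],[0,0,0.03],-1],
    [[0,0,0],[0,0,0.03],-1],
    [[0,0,0],[0,0,0],-1],
    [[0,0,0],[0,0,0],-1]
  ]
}}

```text
time: 10.07
eef_pos: [0.5473, -0.2709, 0.1064]
eef_rot: [-0.378, 3.118, -0.001]
ft_force: [-0.9, 0.6, 3.6]
width: 0.0127
gripper_force: 61.3
```

Emit:
{"op": "step_arm", "data": {
  "increments": [
    [[0,0,0],[0,0,0.04],-1],
    [[0,0,0],[0,0,0.04],-1],
    [[0,0,0],[0,0,0],-1],
    [[0,0,0],[0,0,0],-1],
    [[0,0,0],[0,0,0],-1]
  ]
}}

```text
time: 10.48
eef_pos: [0.5474, -0.2709, 0.1041]
eef_rot: [-0.379, 3.118, -0.001]
ft_force: [-3.1, 1.8, 7.9]
width: 0.0126
gripper_force: 62.1
```

Emit:
{"op": "step_arm", "data": {
  "increments": [
    [[0,0,0],[0,0,0.03],-1],
    [[0,0,0],[0,0,0],-1],
    [[0,0,0],[0,0,0],-1],
    [[0,0,0],[0,0,0],-1]
  ]
}}

```text
time: 10.82
eef_pos: [0.5474, -0.2709, 0.1041]
eef_rot: [-0.378, 3.117, -0.002]
ft_force: [-3.5, 2.7, 11.7]
width: 0.0125
gripper_force: 62.6
```

The stop is at TCP z 0.104, as predicted, and the force rose past 7 N. One check from the side before handing in.

```bash
python3 - <<'E'
from h import *
f=arm.grab_frame('side');g=(255*(f/255.)**.5).astype('uint8')
cv2.imwrite('pics/s6.png',cv2.resize(g[250:400,200:400],(800,600),interpolation=cv2.INTER_CUBIC))
s=arm.observe();print(s['time'],s['eef_pos'],s['ft_force'],s['gripper_force'])
E
```

```text
10.8667 [ 0.54739174 -0.27093477  0.10406206] [-4.14717481  1.91002189 11.07661359] 62.580506801605225
```

View pics/s6.png

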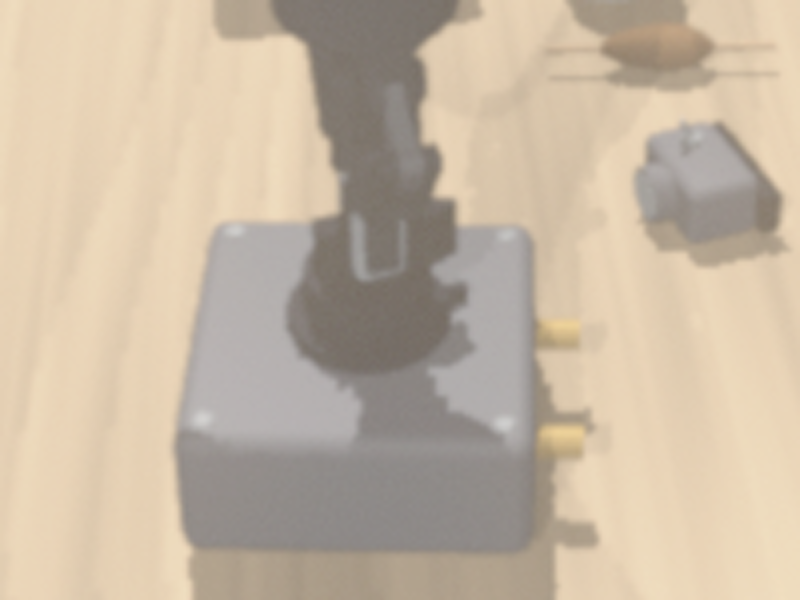

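The knob sits low on the bezel around (375,320), with no shaft showing and the nose over the nib. The headlamp and float are undisturbed, so I'm handing in.

```bash
python3 -c "
from cell import arm
print(arm.close_job())"
```

```text
the job is handed in; nothing more can be done
None
```

I fitted the knob fully onto the D-shaft with the flats matched, and the gripper is holding it pressed at the spring's stop with about 11 N; the job is handed in, but it returned no verdict.

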